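# Lock the parrot's seed box

## Robot

A 7-joint arm with a two-finger parallel gripper is mounted at the origin on the work surface. World frame = base frame: x ahead of the robot, y to its left, z up, the work surface at z = 0. Lengths are in m, angles in rad, forces in N, time in s.
With the tool pointing down it reaches from about 0.375 to 0.925 m from the base axis. Payload 3.1 kg.
Tool frame: the origin (TCP) lies between the finger pads; the fingertips stand bot.tcp_to_tips ahead of it and the grasp point (between the pads) lies 5 mm behind it (bot.tcp_to_tips is the distance from the TCP to the fingertips, in m); z points along the fingers, y is the line along which they close (so a half turn about z gives the same grasp; the last joint's range is limited). The gripper opens to 85 mm and grips with 20 to 120 N. Pads are 22 mm wide; open, the fingers measure 114 mm over their backs; the gripper's body (76 mm by 85 mm) begins 54 mm behind the grasp point. The pads swing forward as they close: fully open they stand 13 mm farther back than shut.
Start: joints at [1.082, 0.383, 0.044, 1.598, -0.018, 1.161, -0.05], TCP at [0.248, -0.601, 0.217] pointing down, gripper open.
Joint ranges: [-2.61, 2.61], [-0.41, 2.15], [-1.48, 1.57], [0, 2.5], [-1.57, 4.71], [0.05, 1.97], [-2.85, 2.85]. Speed limits (rad/s): [2.79, 2.79, 3.14, 3.14, 3.14, 3.14, 3.14].

## Interface

Orientations are given as a unit quaternion [w, x, y, z].
In Python, from rig import bot, cams, ticket gives the robot as it stands.
- The arm moves only by the shell command python3 -m jog 'ROWS' [OPENING] [FORCE]. ROWS is JSON, a list that holds one entry, the list of rows, each a list of 6 numbers: the shift along the tool's x, y, z in mm, then the turn, a rotation vector about the tool's x, y, z in degrees. In form: [[[x, y, z, rx, ry, rz], ...]]. A call has 1 to 12 rows; each row shifts and turns the commanded pose from where the row before left it, along the tool's axes as they then stand; what a row does not reach is not made up. A row lasts 1/12 s, in which the tool goes at most 41.7 mm and 7.16 degrees, less where a joint would pass 70% of its speed; a pose out of reach is approached as far as the arm can. A call with a gripper value outside its range is refused whole. OPENING is the closure in counts, from 0 (fully open) to 255 (shut), set as the call begins (- or left out, the last holds). The fingers move at their own pace and stop on an object; FORCE is the grip in N (left out, the last holds). Time passes only in rows, so rows that do not move let the fingers close. It gives the time, the measured TCP pose, the force, the opening and the grip force at its end, in the units of the state.
- bot.observe(): the state, without advancing time (a new reading comes with each control period).
- cams.read_camera(name): name is "scene" or "side" or "wrist"; returns a dict with "frame" (400x640x3 uint8, blue, green, red), "fx", "fy", "cx", "cy" (pixels), "extrinsics" (4x4, takes a point from camera to world coordinates). Camera axes: x right, y down, z forward; pixel columns grow to the right and rows downward; lengths in m; the calibration is good to about 2 mm. A picture is of the moment at which its call begins. There is no depth.
- ticket.finish_job(): hands the job in; it is judged then, once.
The state is a dict: "clock": time; "q": joint angles; "dq": joint speeds; "effort": joint torques, N m; "tcp_pos": TCP position; "eef_rot": TCP orientation; "ft_force": force on the tool from outside, world axes, zero at the start; "wrist_torque": the same for the moment, N m; "opening": finger opening in m; "grasp_force": force on a finger pad.
Only numpy, scipy, OpenCV 4.12 (cv2) and the standard library are available. Lean on these libraries where they do the work, as an engineer would, in place of code of your own. Each camera call takes 0.05 s, during which the arm holds its last target. There are 200 camera calls.

## Task

Lock the blue seed box: swing the steel hasp over the brass staple so that it hangs fully closed against the box, then take the red-knobbed steel pin out of its teak stand and drop it down through the staple's loop until its collar rests on the loop. Let go of the pin, and leave the teak perch dowel standing in its own stand.

Things in the scene. Friction and masses are not known exactly. Their poses are not given: they have to be found in the camera images.
- pin: Steel pin, 90 g, upright in the hole of a fixed teak block (64 x 64 x 50 mm high), collar resting on the block. Shank 10 mm diameter, 40 mm long, tapered tip; steel collar 40 mm diameter, 4 mm thick; red round knob on top, 22 mm diameter, 36 mm tall, to hold it by. Origin: tip of the shank; z up the pin: collar underside at z = 40, knob from z = 44 to 80 mm.
- staple_eye (a point): Middle of the brass loop sticking out level from the seed box's front, at its top face, 108.5 mm above the table. The loop is open up and down: 22 mm wide (y), from the closed hasp 28 mm behind this point to the outer bar 12 mm ahead; bars 5 mm thick. x points out of the box's front, y along it, z up. The hasp's hinge axis is 29.5 mm behind (-x) and 21.5 mm above this point.
- hasp (a joint): Angle of the steel hasp, rad: 0 = hanging down, closed over the staple; pi = standing up; 3.7 = its stop, leaning back over the lid, where it starts, free end 61 mm above the lid and 38 mm behind the hinge. A slotted strap 56 mm wide, 3 mm thick, 72 mm long, 80 g, hinged along y. Easy hinge: pushed past upright from behind, it falls shut by itself.
- perch: Teak perch dowel, plain dark wood, 24 mm diameter, 110 mm tall, upright in another teak block of the same size. Too thick for the loop; not needed. Origin: centre of its foot, z up along it.
- seed_box: Fixed blue box, 140 mm deep (x), 200 mm wide (y), 130 mm high, flat wooden lid, clear behind the hasp but for two thin rear hinge leaves. Origin: centre of its underside; x points out of its hasp side, z up. The hasp's hinge runs along y, in the middle of the lid's front edge (x = 74, z = 130 mm).
There are look-alikes about, which are no part of the job. What is shaped like the pin but purple is not meant.

How it is judged:
By the outcome, as a careful person would: the job done as asked, in the order asked, and still so for the second after the job is handed in, with the robot touching nothing.
It also fails if it takes over 48 s, if anything falls off the work surface, if the arm or the gripper's body presses on something with over 40 N, if the wrist force passes 120 N, or if a joint passes its speed limit or range.

## Working session

There is one attempt and no reset: what is moved stays moved. The work goes in short steps, Python scripts to look and compute and a shell command to move; the robot and the scene stay as the last step left them, time stands still between calls to the robot, and variables do not carry over. Pictures are saved under pics/ and viewed, at most 10 in all, crops included, and the job is handed in when it is done.

```bash
ls; mkdir -p pics; python3 - <<'E'
from rig import bot,cams
import cv2,json
s=bot.observe();print(s['clock'],s['tcp_pos'],s['eef_rot'],s['opening'],bot.tcp_to_tips)
import numpy as np
for n in ("scene","side"):
    c=cams.read_camera(n);cv2.imwrite(f"pics/{n}0.png",c['frame']);print(n,c['fx'],c['fy'],c['cx'],c['cy'],np.round(c['extrinsics'],4).tolist())
E
```

```text
pics
0.0 [ 0.24720617 -0.60007738  0.21595562] [-1.30473386e-03  9.80965826e-01  1.94175777e-01 -3.36086193e-04] 0.0852755542961854 0.014
scene 365.97183283417996 365.97183283417996 316.08403398515264 196.24428008970025 [[0.4233, 0.6222, -0.6586, 1.0221], [0.9058, -0.304, 0.2951, -0.2743], [-0.0166, -0.7215, -0.6922, 0.6182], [0.0, 0.0, 0.0, 1.0]]
side 490.00210626615075 490.00210626615075 311.3302441673649 197.69950833173715 [[-0.7062, -0.3771, 0.5992, -0.1428], [-0.708, 0.3675, -0.6031, 0.6339], [0.0072, -0.8501, -0.5265, 0.6794], [0.0, 0.0, 0.0, 1.0]]
```

View pics/scene0.png

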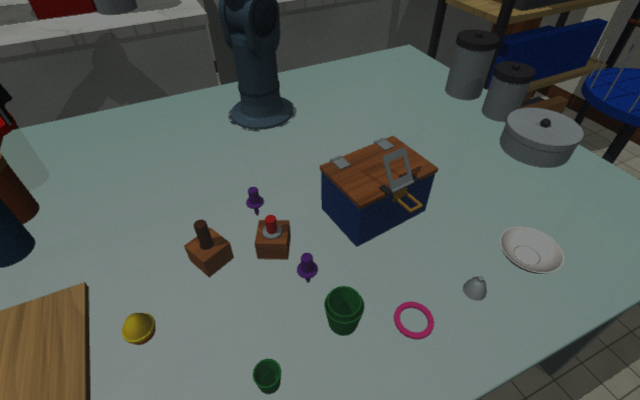

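View pics/side0.png

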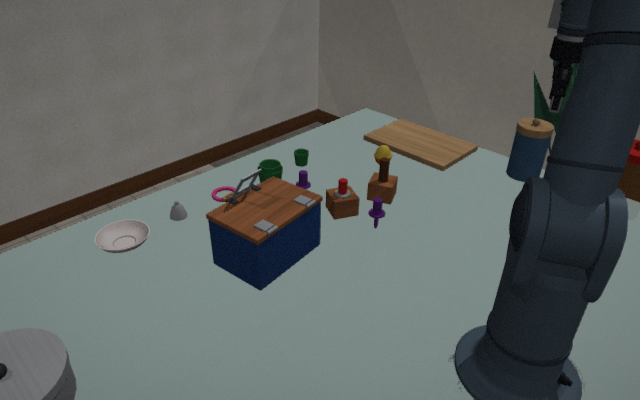

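Scene view: the red-knobbed pin is at about (271,225) and the perch at (203,235). The box spans (321-436, 140-237), with the hasp raised at (399,170) and the staple at (408,202). I'll enlarge both views.

```bash
python3 - <<'E'
import cv2
a=cv2.imread('pics/scene0.png')[130:280,240:440];cv2.imwrite('pics/s1.png',cv2.resize(a,None,fx=4,fy=4,interpolation=cv2.INTER_CUBIC))
a=cv2.imread('pics/side0.png')[140:290,200:400];cv2.imwrite('pics/d1.png',cv2.resize(a,None,fx=4,fy=4,interpolation=cv2.INTER_CUBIC))
E
```

```text
(no output)
```

View pics/s1.png

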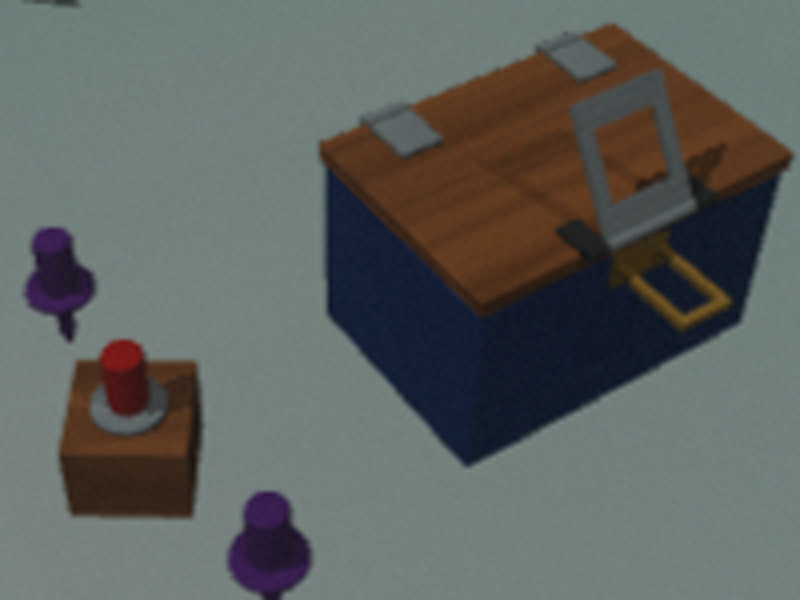

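View pics/d1.png

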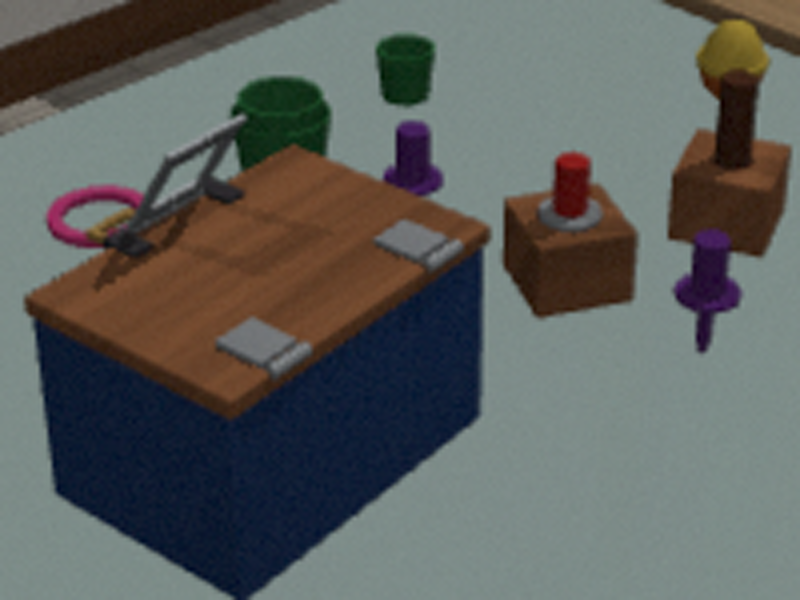

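Crops: the lid corners, hasp hinge, brass loop (outer bar at crop 685,322 to 728,298) and pin (knob top 124,352 scene and 573,160 side) are all clear. Next I compute positions.

```bash
cat > h.py <<'E'
import numpy as np
from rig import cams
C={}
def cal():
    for n in("scene","side"):
        C[n]=cams.read_camera(n)
def ray(n,u,v):
    c=C[n];E=np.array(c['extrinsics']);d=E[:3,:3]@[(u-c['cx'])/c['fx'],(v-c['cy'])/c['fy'],1];return E[:3,3],d
def atz(n,u,v,z):
    o,d=ray(n,u,v);return o+d*(z-o[2])/d[2]
S=lambda x,y:("scene",240+x/4-.375,130+y/4-.375)
D=lambda x,y:("side",200+x/4-.375,140+y/4-.375)
E
python3 - <<'E'
from h import *
cal();np.set_printoptions(precision=4,suppress=True)
def tri(a,b):
    A=[];B=[]
    for o,d in(ray(*a),ray(*b)):
        d=d/np.linalg.norm(d);P=np.eye(3)-np.outer(d,d);A.append(P);B.append(P@o)
    return np.linalg.lstsq(np.vstack(A),np.hstack(B),rcond=None)[0]
ls=[(320,147),(482,308),(792,157),(615,25)]
ld=[(490,235),(298,148),(30,300),(235,410)]
s=np.array([atz(*S(*p),.130) for p in ls]);d=np.array([atz(*D(*p),.130) for p in ld])
print(s,d,'mean',s.mean(0),d.mean(0))
for q in(s,d):
    print('edges',[np.linalg.norm(q[i]-q[i-1]) for i in range(4)], 'yaw',[np.degrees(np.arctan2(*(a)[1::-1])) for a in (q[1]-q[0],q[2]-q[3])],[np.degrees(np.arctan2(*(a)[1::-1])) for a in (q[2]-q[1],q[3]-q[0])])
print('tri',[tri(S(*a),D(*b)) for a,b in zip(ls,ld)])
print('knob',atz(*S(124,352),.09),atz(*D(573,160),.09),tri(S(124,352),D(573,160)))
print('collar',atz(*S(129,407),.054),atz(*D(570,212),.054))
print('bar',atz(*S(683,325),.1085),atz(*S(730,298),.1085))
print('hasp tri',tri(S(572,107),D(167,160)),tri(S(660,70),D(243,120)))
E
```

```text
[[ 0.4786 -0.021   0.13  ]
 [ 0.6191 -0.0041  0.13  ]
 [ 0.594   0.1949  0.13  ]
 [ 0.4534  0.1799  0.13  ]] [[ 0.4645 -0.0098  0.13  ]
 [ 0.6066  0.001   0.13  ]
 [ 0.583   0.2005  0.13  ]
 [ 0.4402  0.1856  0.13  ]] mean [0.5363 0.0874 0.13  ] [0.5236 0.0943 0.13  ]
edges [np.float64(0.20248341446647852), np.float64(0.1414913873185581), np.float64(0.2005756614013663), np.float64(0.14139237054769385)] yaw [np.float64(6.847544464088245), np.float64(6.074188721382125)] [np.float64(97.18148455925373), np.float64(97.14667494408623)]
edges [np.float64(0.19690938141772538), np.float64(0.14247908999052095), np.float64(0.20087006625452844), np.float64(0.14353390534771227)] yaw [np.float64(4.353005403526176), np.float64(5.953706296835463)] [np.float64(96.75196226140255), np.float64(97.09117021713068)]
tri [array([ 0.4716, -0.0176,  0.1236]), array([ 0.614 , -0.0029,  0.1253]), array([0.5897, 0.1978, 0.1257]), array([0.4466, 0.183 , 0.1251])]
knob [ 0.5354 -0.1554  0.09  ] [ 0.5335 -0.155   0.09  ] [ 0.5344 -0.1555  0.0893]
collar [ 0.5393 -0.158   0.054 ] [ 0.5328 -0.1536  0.054 ]
bar [0.6535 0.0885 0.1085] [0.6484 0.1199 0.1085]
hasp tri [0.5685 0.0954 0.1764] [0.565  0.0971 0.2006]
```

```bash
python3 - <<'E'
from h import *
cal();np.set_printoptions(precision=4,suppress=True)
print('perch base',atz("scene",206,246,.05),atz(*D(737,163),.05),'top',atz("scene",201,223,.12),atz(*D(738,78),.12))
print('purple collar', atz(*S(60,288),.042),atz(*D(707,292),.042),'|',atz(*S(270,555),.042),atz(*D(414,180),.042))
E
python3 -m jog '[[[0,0,-40,0,0,0],[0,0,-40,0,0,0],[30,-22,-2,0,0,0],[30,-22,-2,0,0,0],[30,-22,-2,0,0,0],[30,-22,-2,0,0,0],[30,-22,-2,0,0,0],[30,-22,-2,0,0,0],[30,-22,-2,0,0,0],[30,-22,-2,0,0,0],[30,-22,-2,0,0,0],[30,-22,-2,0,0,0]]]'
python3 -m jog '[[[30,-22,0,0,0,0],[30,-22,0,0,0,0],[30,-22,0,0,0,0],[30,-22,0,0,0,0],[0,0,0,0,0,5.2],[0,0,0,0,0,5.2],[0,0,0,0,0,5.3],[0,0,0,0,0,0]]]' 140
python3 - <<'E'
from rig import cams,bot
import cv2
c=cams.read_camera("wrist");cv2.imwrite("pics/w1.png",c['frame']);print(c['extrinsics'],c['fx'],bot.observe()['tcp_pos'])
E
```

```text
perch base [ 0.5147 -0.2878  0.05  ] [ 0.5026 -0.2819  0.05  ] top [ 0.5196 -0.2824  0.12  ] [ 0.4965 -0.2654  0.12  ]
purple collar [ 0.4291 -0.1603  0.042 ] [ 0.4282 -0.1588  0.042 ] | [ 0.6447 -0.1271  0.042 ] [ 0.6428 -0.1262  0.042 ]
clock: 1.3
tcp_pos: [0.4417, -0.2816, 0.3177]
eef_rot: [0.0, 0.981, 0.194, 0.0]
ft_force: [0.6, -0.2, 0.0]
opening: 0.0854
grasp_force: 0.0
clock: 1.97
tcp_pos: [0.5187, -0.1559, 0.3173]
eef_rot: [0.0, 0.998, 0.058, -0.0]
ft_force: [1.1, 0.3, 0.8]
opening: 0.0387
grasp_force: 0.0
[[ 1.15559768e-01 -9.56373536e-01 -2.68319958e-01  5.86081987e-01]
 [-9.93300064e-01 -1.11002449e-01 -3.21471447e-02 -1.47747975e-01]
 [ 9.60505826e-04  2.70237148e-01 -9.62793312e-01  4.73445214e-01]
 [ 0.00000000e+00  0.00000000e+00  0.00000000e+00  1.00000000e+00]] 353.1403385685553 [ 0.51853786 -0.15614149  0.31733925]
```

View pics/w1.png

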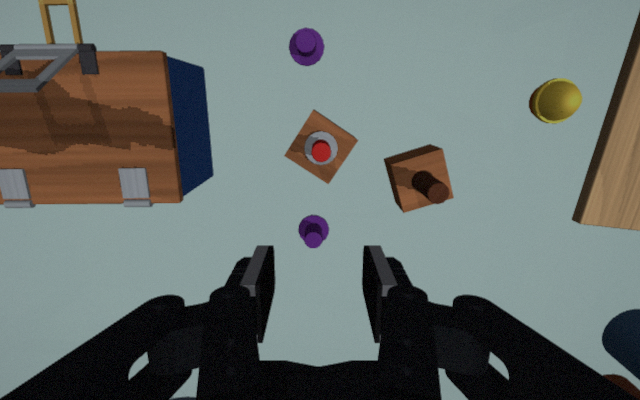

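The wrist view shows the pin collar at (321,148), lid corners at (166,51) and (181,204), and the staple legs around columns 43-79 at the top left.

```bash
python3 - <<'E'
from h import *
np.set_printoptions(precision=4,suppress=True)
C["wrist"]=cams.read_camera("wrist")
for n,u,v,z in [("collar",321,148,.054),("knobtop",321,152.5,.09),("lidF",166,51,.13),("lidR",181,204,.13),("lidRl",35,207,.13),("stapleL",45,43,.1085),("stapleR",77,43,.1085),("perchbase",416,181,.05),("perchtop",438,191,.12),("purA",313,229,.042),("purB",306,47,.042),("hasp top R",40,90,.191)]:
    print(n,atz("wrist",u,v,z))
E
```

```text
collar [ 0.5352 -0.1576  0.054 ]
knobtop [ 0.5347 -0.1574  0.09  ]
lidF [ 0.6144 -0.0066  0.13  ]
lidR [ 0.4716 -0.022   0.13  ]
lidRl [0.451  0.1248 0.13  ]
stapleL [0.6096 0.1167 0.1085]
stapleR [0.6132 0.0865 0.1085]
perchbase [ 0.5085 -0.2782  0.05  ]
perchtop [ 0.5136 -0.2812  0.12  ]
purA [ 0.4286 -0.1602  0.042 ]
purB [ 0.6446 -0.1274  0.042 ]
hasp top R [0.5702 0.0636 0.191 ]
```

Wrist and scene views agree: pin at (0.535,-0.157), box centre at (0.5305,0.090) with yaw about 6.6°. I'll move behind the hasp.

```bash
python3 -m jog '[[[6.7,-34.7,0,0,0,0],[6.7,-34.7,0,0,0,0],[6.7,-34.7,0,0,0,0],[6.7,-34.7,0,0,0,0],[6.7,-34.7,0,0,0,0],[6.7,-34.7,0,0,0,0],[6.7,-34.7,0,0,0,0],[0,0,34,0,0,0],[0,0,34,0,0,0],[0,0,34,0,0,0],[0,0,34,0,0,0],[0,0,0,0,0,0]]]' 140
python3 -m jog '[[[8,0,0,0,0,0],[8,0,0,0,0,0],[8,0,0,0,0,0],[8,0,0,0,0,0],[8,0,0,0,0,0],[8,0,0,0,0,0],[8,0,0,0,0,0],[8,0,0,0,0,0],[6,0,0,0,0,0],[0,0,0,0,0,0]]]'
python3 - <<'E'
from rig import cams
import cv2
c=cams.read_camera("scene");cv2.imwrite("pics/s2.png",cv2.resize(c['frame'][80:280,240:480],None,fx=3,fy=3))
E
```

```text
clock: 3.07
tcp_pos: [0.5308, 0.0886, 0.1741]
eef_rot: [0.001, 0.998, 0.059, -0.007]
ft_force: [-1.9, -0.8, -0.9]
opening: 0.0386
grasp_force: 0.0
clock: 3.9
tcp_pos: [0.6078, 0.0988, 0.1813]
eef_rot: [-0.0, 0.998, 0.058, 0.0]
ft_force: [0.6, -0.2, -0.2]
opening: 0.0386
grasp_force: 0.0
```

View pics/s2.png

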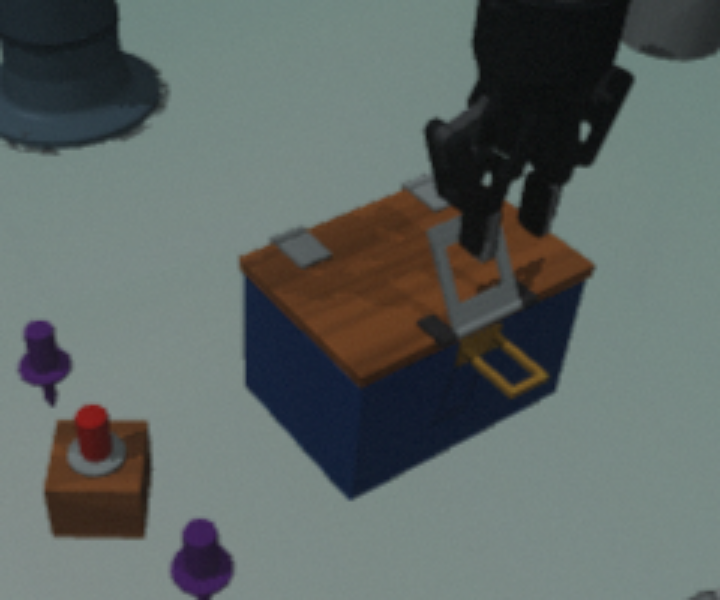

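```bash
python3 - <<'E'
from h import *
from rig import bot
import cv2
cal();s=bot.observe();t=np.array(s['tcp_pos']);print(s['clock'],t,s['ft_force'])
E=np.linalg.inv(np.array(C['scene']['extrinsics']))
for p in [t-[0,0,.014], t+[0,0,0],[.604,.098,.13],t-[.003,-.026,.014],t-[-.003,.026,.014],[.566,.066,.191],[.566,.122,.191]]:
    q=E@np.r_[p,1];c=C['scene'];u=c['fx']*q[0]/q[2]+c['cx'];v=c['fy']*q[1]/q[2]+c['cy'];print(p,u,v,'crop',(u-240)*3,(v-80)*3)
a=C['scene']['frame'][100:220,350:470];b=C['side']['frame'][130:250,200:320]
cv2.imwrite('pics/c3.png',np.hstack([cv2.resize(x,(400,400),interpolation=2) for x in(a,b)]))
E
```

```text
4.05 [0.60600889 0.0987024  0.18109283] [-0.17108264  0.44538871  0.03070041]
[0.60600889 0.0987024  0.16709283] 405.0001193736301 171.65180962125993 crop 495.0003581208904 274.9554288637798
[0.60600889 0.0987024  0.18109283] 406.1311863870264 165.92193746351853 crop 498.39355916107917 257.7658123905556
[0.604, 0.098, 0.13] 401.26507418240413 185.58068317813735 crop 483.7952225472124 316.74204953441205
[0.60300889 0.1247024  0.16709283] 415.3342071557155 166.92402560149216 crop 526.0026214671465 260.77207680447646
[0.60900889 0.0727024  0.16709283] 394.37567516744514 176.51242998719022 crop 463.1270255023354 289.53728996157065
[0.566, 0.066, 0.191] 380.31083831716074 154.73947117733348 crop 420.93251495148223 224.21841353200045
[0.566, 0.122, 0.191] 404.85612750010205 146.96524803314716 crop 494.56838250030614 200.8957440994415
```

View pics/c3.png

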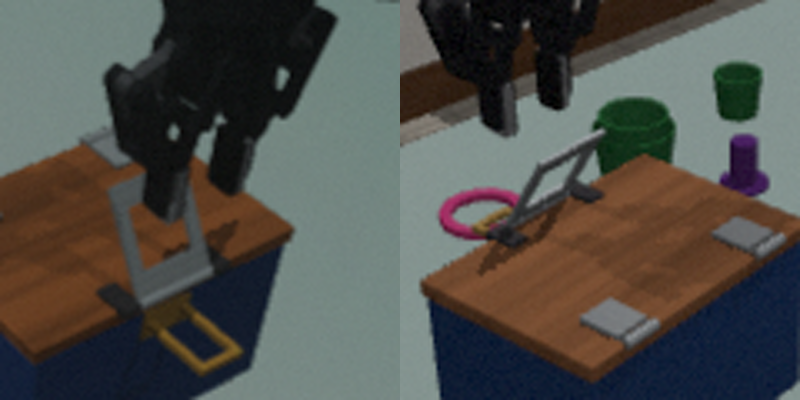

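The hand hangs above the hasp, which is untouched. I'll triangulate the fingertips and compare them with the reported pose.

```bash
python3 - <<'E'
from h import *
from rig import bot
cal();np.set_printoptions(precision=4,suppress=True)
def tri(a,b):
    A=[];B=[]
    for o,d in(ray(*a),ray(*b)):
        d=d/np.linalg.norm(d);P=np.eye(3)-np.outer(d,d);A.append(P);B.append(P@o)
    x=np.linalg.lstsq(np.vstack(A),np.hstack(B),rcond=None);return x[0],x[1]
f=lambda u,v:("scene",350+u*.3,100+v*.3); g=lambda u,v:("side",200+(u-400)*.3,130+v*.3)
print(tri(f(166,215),g(505,132)),tri(f(230,190),g(558,106)))
print(tri(f(166,215),g(558,106)))
print('hasp ends',tri(f(112,190),g(540,165)),tri(f(180,170),g(603,135)))
print('hasp ends swapped',tri(f(112,190),g(603,135)),tri(f(180,170),g(540,165)))
s=bot.observe();print(s['clock'],s['tcp_pos'],s['q'],s['effort'])
c=cams.read_camera('wrist');print(np.array(c['extrinsics'])[:3,3])
E
```

```text
(array([0.6077, 0.099 , 0.1847]), array([0.0004])) (array([0.6067, 0.0979, 0.2045]), array([0.0008]))
(array([0.6086, 0.0763, 0.1948]), array([0.]))
hasp ends (array([0.5696, 0.0951, 0.1759]), array([0.0007])) (array([0.569 , 0.0932, 0.1955]), array([0.0008]))
hasp ends swapped (array([0.5692, 0.0701, 0.1867]), array([0.])) (array([0.5691, 0.1187, 0.1844]), array([0.]))
4.15 [0.6059 0.0986 0.1812] [ 0.1587  0.3937 -0.4807  1.7021  0.2009  1.0956 -1.8368] [  0.0014 -40.2243  -4.2426 -23.7966   0.0124  -0.0019   0.0001]
[0.6734 0.1069 0.3373]
```

Two views put the fingertips near z≈0.195, about 25 mm above the nominal height, so they passed over the hasp. I'll go back and push again 25 mm lower.

```bash
python3 -m jog '[[[0,0,-18,0,0,0],[-25,0,0,0,0,0],[-25,0,0,0,0,0],[-24,0,0,0,0,0],[0,0,0,0,0,0],[0,0,22,0,0,0],[0,0,15,0,0,0],[0,0,6,0,0,0],[0,0,0,0,0,0],[0,0,0,0,0,0]]]'
python3 -m jog '[[[8,0,0,0,0,0],[8,0,0,0,0,0],[8,0,0,0,0,0],[8,0,0,0,0,0],[8,0,0,0,0,0],[8,0,0,0,0,0],[8,0,0,0,0,0],[8,0,0,0,0,0],[8,0,0,0,0,0],[8,0,0,0,0,0],[0,0,0,0,0,0],[0,0,0,0,0,0]]]'
python3 - <<'E'
from rig import cams
import cv2,numpy as np
a=cams.read_camera("scene")['frame'][100:220,350:470];b=cams.read_camera("side")['frame'][130:250,200:320]
cv2.imwrite('pics/c4.png',np.hstack([cv2.resize(x,(400,400),interpolation=2) for x in(a,b)]))
E
```

```text
clock: 5.03
tcp_pos: [0.5331, 0.0901, 0.1565]
eef_rot: [-0.0, 0.998, 0.058, -0.0]
ft_force: [0.3, 0.7, 0.4]
opening: 0.0384
grasp_force: 0.0
clock: 6.03
tcp_pos: [0.6127, 0.0995, 0.1563]
eef_rot: [-0.0, 0.998, 0.058, -0.0]
ft_force: [-0.0, 0.2, 0.4]
opening: 0.0382
grasp_force: 0.0
```

View pics/c4.png

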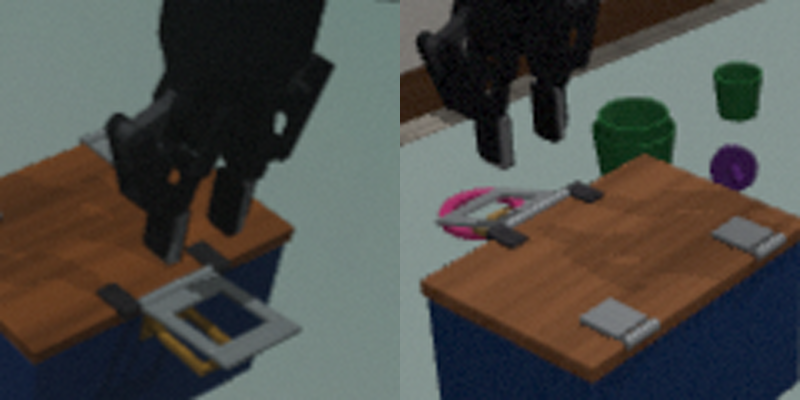

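The hasp has been tipped past upright and is falling forward. Next I lift clear and go above the pin.

```bash
python3 -m jog '[[[0,0,-33,0,0,0],[0,0,-33,0,0,0],[-13.4,30.7,0,0,0,0],[-13.4,30.7,0,0,0,0],[-13.4,30.7,0,0,0,0],[-13.4,30.7,0,0,0,0],[-13.4,30.7,0,0,0,0],[-13.4,30.7,0,0,0,0],[-13.4,30.7,0,0,0,0],[-13.4,30.7,0,0,0,0],[0,0,0,0,0,0],[0,0,0,0,0,0]]]'
python3 - <<'E'
from rig import cams
import cv2,numpy as np
a=cams.read_camera("scene")['frame'][100:220,350:470];w=cams.read_camera("wrist");np.save('w.npy',w['extrinsics'])
cv2.imwrite('pics/c5.png',np.hstack([cv2.resize(a,(400,400),interpolation=2),cv2.resize(w['frame'][80:400,160:480],(400,400),interpolation=2)]))
E
```

```text
clock: 7.13
tcp_pos: [0.5328, -0.1605, 0.2223]
eef_rot: [0.001, 0.998, 0.055, -0.0]
ft_force: [-0.9, 1.6, 0.2]
opening: 0.038
grasp_force: 0.0
```

View pics/c5.png

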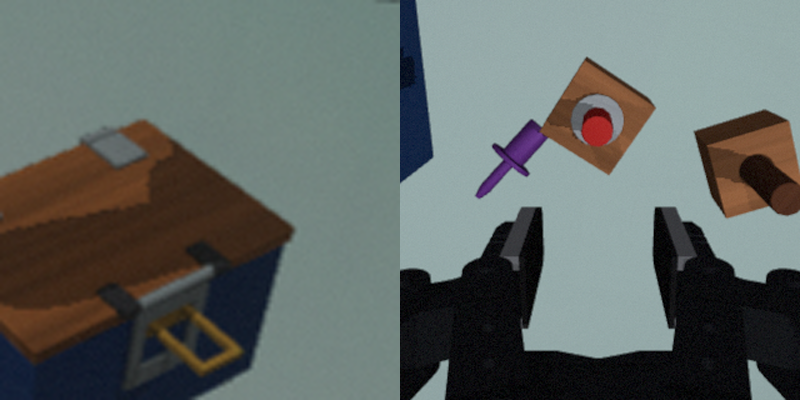

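The hasp hangs closed over the staple. The wrist view shows the collar at about pixel (318,176) and a look-alike lying low beside the block. I'll refine the pin position and check the tip height with the wrist image.

```bash
python3 - <<'E'
from h import *
from rig import bot
np.set_printoptions(precision=4,suppress=True)
C["wrist"]=cams.read_camera("wrist");s=bot.observe();print(s['tcp_pos'],s['eef_rot'])
cx=lambda u,v:("wrist",160+(u-400)*.8,80+v*.8)
p=atz(*cx(598,120),.054);k=atz(*cx(597,129),.09);print(p,k)
d=k-np.array(s['tcp_pos']);w,x,y,z=s['eef_rot'];a=2*np.arctan2(y,x)
print('tool dx,dy mm',1e3*(d[0]*np.cos(a)+d[1]*np.sin(a)),1e3*(d[0]*np.sin(a)-d[1]*np.cos(a)))
# knob red centroid
f=C['wrist']['frame'].astype(int);m=(f[...,2]>110)&(f[...,1]<70)&(f[...,0]<70);v,u=np.nonzero(m);print('red',u.mean(),v.mean(),u.min(),u.max(),v.min(),v.max(),len(u))
E
```

```text
[ 0.5348 -0.1552  0.2225] [-0.0004  0.9982  0.0596  0.0002]
[ 0.5364 -0.1559  0.054 ] [ 0.5375 -0.1551  0.09  ]
tool dx,dy mm 2.7143141620934204 0.2521233135774609
red 318.77035490605425 185.34029227557411 89 331 67 198 479
```

```bash
python3 -m jog '[[[2,0,35,0,0,0],[0,0,35,0,0,0],[0,0,35,0,0,0],[0,0,25,0,0,0],[0,0,12,0,0,0],[0,0,6,0,0,0],[0,0,0,0,0,0],[0,0,3,0,0,0],[0,0,0,0,0,0]]]'
python3 -m jog '[[[0,0,3,0,0,0],[0,0,3,0,0,0],[0,0,3,0,0,0],[0,0,0,0,0,0]]]'
```

```text
clock: 8.03
tcp_pos: [0.5382, -0.1569, 0.073]
eef_rot: [0.0, 0.998, 0.059, 0.002]
ft_force: [-0.5, -1.0, -0.0]
opening: 0.0382
grasp_force: 0.0
clock: 8.37
tcp_pos: [0.5361, -0.1569, 0.0621]
eef_rot: [-0.0, 0.998, 0.058, -0.0]
ft_force: [0.3, 0.3, -1.3]
opening: 0.0384
grasp_force: 0.0
```

```bash
python3 -m jog '[[[0,0,2.5,0,0,0],[0,0,2.5,0,0,0],[0,0,0,0,0,0]]]'; python3 -m jog '[[[0,0,2.5,0,0,0],[0,0,2.5,0,0,0],[0,0,0,0,0,0]]]'
```

```text
clock: 8.62
tcp_pos: [0.536, -0.1568, 0.0568]
eef_rot: [-0.0, 0.998, 0.058, -0.0]
ft_force: [0.8, 0.1, -0.0]
opening: 0.0383
grasp_force: 0.0
clock: 8.87
tcp_pos: [0.536, -0.1567, 0.0517]
eef_rot: [-0.0, 0.998, 0.058, -0.001]
ft_force: [0.0, -0.9, -0.5]
opening: 0.0385
grasp_force: 0.0
```

```bash
python3 -m jog '[[[0,0,2,0,0,0],[0,0,0,0,0,0],[0,0,0,0,0,0],[0,0,0,0,0,0],[0,0,0,0,0,0],[0,0,0,0,0,0],[0,0,0,0,0,0]]]' 255 60; python3 -m jog '[[[0,0,-5,0,0,0],[0,0,-10,0,0,0],[0,0,-20,0,0,0],[0,0,-35,0,0,0],[0,0,-35,0,0,0],[0,0,-35,0,0,0],[0,0,-30,0,0,0],[0,0,0,0,0,0]]]'
```

```text
clock: 9.45
tcp_pos: [0.5363, -0.1568, 0.0502]
eef_rot: [-0.0, 0.998, 0.058, -0.0]
ft_force: [1.1, 0.6, -1.0]
opening: 0.02
grasp_force: 58.6
clock: 10.12
tcp_pos: [0.542, -0.1577, 0.2297]
eef_rot: [0.003, 0.998, 0.058, 0.008]
ft_force: [0.7, -0.1, 0.0]
opening: 0.0202
grasp_force: 58.7
```

```bash
python3 -m jog '[[[15.8,-30.7,0,0,0,0],[15.8,-30.7,0,0,0,0],[15.8,-30.7,0,0,0,0],[15.8,-30.7,0,0,0,0],[15.8,-30.7,0,0,0,0],[15.8,-30.7,0,0,0,0],[15.8,-30.7,0,0,0,0],[15.8,-30.7,0,0,0,0],[0,0,15,0,0,0],[0,0,15,0,0,0],[0,0,0,0,0,0],[0,0,0,0,0,0]]]'
python3 - <<'E'
from rig import cams,bot
import cv2,numpy as np
W=cams.read_camera("wrist");print(bot.observe()['tcp_pos'])
a=cams.read_camera("scene")['frame'][110:230,350:470];b=cams.read_camera("side")['frame'][120:240,190:310];w=W['frame'][80:280,200:440]
cv2.imwrite('pics/w6full.png',W['frame']);np.save('w.npy',W['extrinsics'])
l=np.vstack([cv2.resize(x,(300,300),interpolation=2) for x in(a,b)])
r=cv2.resize(w,(480,400),interpolation=2)
r=cv2.convertScaleAbs(r,alpha=1.4);r=np.vstack([r,np.zeros((200,480,3),np.uint8)])
cv2.imwrite('pics/c6.png',np.hstack([l,r]))
E
```

```text
clock: 11.12
tcp_pos: [0.6323, 0.1011, 0.1894]
eef_rot: [0.0, 0.998, 0.058, -0.001]
ft_force: [0.2, -0.1, -1.5]
opening: 0.0202
grasp_force: 58.9
[0.63329495 0.10100903 0.19055541]
```

View pics/c6.png

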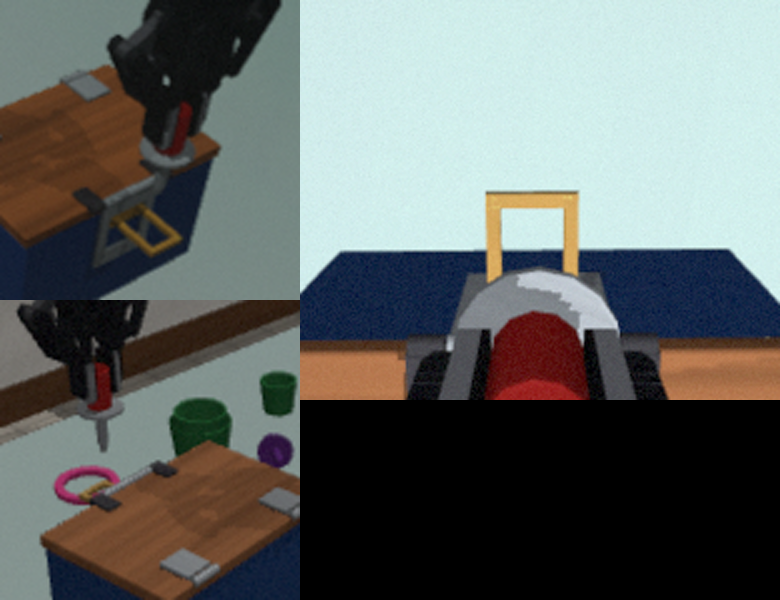

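Wrist crop: the outer bar runs (487-578, 191-208), the collar spans x 453-619, and its front edge is at y≈268. I'll compute the offsets.

```bash
python3 - <<'E'
from h import *
np.set_printoptions(precision=4,suppress=True)
C["wrist"]=cams.read_camera("wrist")
from rig import bot
s=bot.observe();t=np.array(s['tcp_pos']);print(t)
g=lambda u,v:("wrist",200+(u-300)/2,80+v/2)
a=np.arctan2(.058,.998)*2
def tool(p):d=p-t;return 1e3*np.array([d[0]*np.cos(a)+d[1]*np.sin(a),d[0]*np.sin(a)-d[1]*np.cos(a)])
for n,p in [("outL",atz(*g(487,192),.1085)),("outR",atz(*g(578,192),.1085)),("inL",atz(*g(501,208),.1085)),("inR",atz(*g(564,208),.1085)),("lidfront",atz(*g(536,338),.13)),
 ("collarF",atz(*g(536,268),t[2]+.004)),("colL",atz(*g(453,330),t[2]+.004)),("colR",atz(*g(619,330),t[2]+.004))]:print(n,p,tool(p))
E
```

```text
[0.6343 0.1012 0.1918]
outL [0.6515 0.1203 0.1085] [ 19.3481 -16.919 ]
outR [0.6551 0.0891 0.1085] [19.3102 14.4731]
inL [0.6465 0.1149 0.1085] [ 13.6927 -12.1715]
inR [0.649  0.0932 0.1085] [13.6657  9.6967]
lidfront [0.6087 0.0983 0.13  ] [-25.7735  -0.0805]
collarF [0.6536 0.1035 0.1958] [19.4364 -0.0702]
colL [0.6364 0.1209 0.1958] [  4.4212 -19.299 ]
colR [0.6408 0.0827 0.1958] [ 4.3657 19.1301]
```

```bash
python3 -m jog '[[[1,-1.2,0,0,0,0],[0,0,20,0,0,0],[0,0,15,0,0,0],[0,0,8,0,0,0],[0,0,8,0,0,0],[0,0,0,0,0,0]]]'
python3 -m jog '[[[0,0,8,0,0,0],[0,0,8,0,0,0],[0,0,6,0,0,0],[0,0,4,0,0,0],[0,0,0,0,0,0],[0,0,0,0,0,0]]]'
```

```text
clock: 11.82
tcp_pos: [0.6332, 0.1027, 0.1378]
eef_rot: [0.0, 0.998, 0.058, -0.001]
ft_force: [0.2, -0.6, -1.5]
opening: 0.0204
grasp_force: 58.9
clock: 12.32
tcp_pos: [0.634, 0.1031, 0.113]
eef_rot: [0.0, 0.998, 0.058, -0.0]
ft_force: [-0.2, 0.4, -0.2]
opening: 0.0201
grasp_force: 58.9
```

```bash
python3 -m jog '[[[0,0,1.5,0,0,0],[0,0,1.5,0,0,0],[0,0,0,0,0,0],[0,0,0,0,0,0]]]'; python3 -m jog '[[[0,0,0.7,0,0,0],[0,0,0.7,0,0,0],[0,0,0,0,0,0],[0,0,0,0,0,0]]]'
```

```text
clock: 12.65
tcp_pos: [0.6343, 0.1031, 0.1105]
eef_rot: [-0.0, 0.998, 0.058, 0.0]
ft_force: [0.4, -0.3, -1.3]
opening: 0.0201
grasp_force: 58.9
clock: 12.98
tcp_pos: [0.6342, 0.1031, 0.1089]
eef_rot: [-0.0, 0.998, 0.058, -0.0]
ft_force: [0.1, 0.5, -1.6]
opening: 0.0202
grasp_force: 58.9
```

Now I release with the pin resting or within a millimetre of it, then rise straight up and check by colour code.

```bash
python3 -m jog '[[[0,0,0,0,0,0],[0,0,0,0,0,0],[0,0,0,0,0,0],[0,0,0,0,0,0],[0,0,0,0,0,0],[0,0,-8,0,0,0],[0,0,-20,0,0,0],[0,0,-35,0,0,0],[0,0,-35,0,0,0],[0,0,-30,0,0,0],[0,0,0,0,0,0],[0,0,0,0,0,0]]]' 140
python3 - <<'E'
from h import *
np.set_printoptions(precision=4,suppress=True)
cal()
E={n:np.linalg.inv(np.array(C[n]['extrinsics'])) for n in C}
import cv2
for n in C:
    c=C[n];hsv=cv2.cvtColor(c['frame'],cv2.COLOR_BGR2HSV)
    m=((hsv[...,0]<8)|(hsv[...,0]>174))&(hsv[...,1]>150)&(hsv[...,2]>70)
    N,l,st,ce=cv2.connectedComponentsWithStats(m.astype(np.uint8))
    print(n,[(st[i].tolist(),ce[i].round(1)) for i in range(1,N) if st[i][4]>25])
    for z in(.1125,.1305,.1485):
        q=E[n]@[.6340,.1031,z,1];print('expect z',z,c['fx']*q[0]/q[2]+c['cx'],c['fy']*q[1]/q[2]+c['cy'])
E
```

```text
clock: 13.98
tcp_pos: [0.6363, 0.1039, 0.2411]
eef_rot: [-0.0, 0.998, 0.058, 0.004]
ft_force: [0.4, -0.5, -0.7]
opening: 0.0384
grasp_force: 0.0
scene [([0, 111, 12, 17, 138], array([  4.3, 117.7])), ([406, 184, 14, 20, 164], array([411.5, 192.5]))]
expect z 0.1125 410.9815599199161 200.6679333647361
expect z 0.1305 412.5046501925527 194.00108629974758
expect z 0.1485 414.08257914716836 187.09420020846628
side [([615, 139, 25, 19, 326], array([628.5, 146.6])), ([226, 180, 10, 17, 130], array([230.6, 187.7]))]
expect z 0.1125 231.41193141225435 194.9383470036208
expect z 0.1305 230.76647013682634 187.9363402546356
expect z 0.1485 230.10952200438004 180.80972331844242
```

The knob is upright at the expected place in both views (scene 411,192 and side 231,188), so the collar is resting on the loop.

```bash
python3 -c "
from rig import ticket
print(ticket.finish_job())"
```

```text
the job is handed in; nothing more can be done
None
```

The job is handed in at about 14 s of the 48 s allowed: hasp closed over the staple, red-knobbed pin dropped through the loop and released, perch dowel left alone in its stand; the first hasp push missed high, and a purple look-alike ended up on its side during the run, though I never moved near it.

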